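Tap the stirrer's clamping wedge home

ROBOT

A 6-joint arm with a two-finger parallel gripper is mounted at the origin on the work surface. World frame = base frame: x ahead of the robot, y to its left, z up, the work surface at z = 0. Lengths are in m, angles in degrees, forces in N, time in s.
With the tool pointing down it reaches from about 0.375 to 0.75 m from the base axis. Payload 9 kg.
Tool frame: the origin (TCP) lies between the finger pads; the fingertips stand 25 mm ahead of it and the grasp point (between the pads) lies 6 mm ahead of it; z points along the fingers, y is the line along which they close (so a half turn about z gives the same grasp; the last joint's range is limited). The gripper opens to 85 mm and grips with 20 to 120 N. Pads are 22 mm wide; open, the fingers measure 114 mm over their backs; the gripper's body (76 mm by 85 mm) begins 54 mm behind the grasp point. The pads swing forward as they close: fully open they stand 13 mm farther back than shut.
Start: joints at [51.813, 5.964, 5.575, 89.605, 0, 77.527], TCP at [0.26, 0.541, 0.256] pointing down, gripper open.
Joint ranges: [-171.21, 171.21], [-48.23, 106.86], [-62.78, 66.21], [-105.2, 120.99], [-86.42, 89.51], [-180, 180]. Speed limits (degrees/s): [127.2, 127.2, 147.25, 180, 180, 180].

INTERFACE

Orientations are given as [roll, pitch, yaw] about the fixed x, y, z axes, in that order (R = Rz(yaw) Ry(pitch) Rx(roll)).
In Python, from rig import env, snapshot, camera_info, ticket gives the robot as it stands.
- The arm moves only by the tool carry_out, never from a script. Its argument "series" is text: rows parted by semicolons, each of 5 numbers parted by spaces: the shift along the tool's x, y, z in cm, then the turn about the tool's z in degrees, then the opening, from -1 (shut) to 1 (fully open). In form: tx ty tz roll gripper; .... A call has 1 to 5 rows; each row shifts and turns the commanded pose from where the row before left it, along the tool's axes as they then stand; what a row does not reach is not made up. A row lasts 1/10 s, in which the tool goes at most 50 mm and 8.59 degrees, less where a joint would pass 70% of its speed; a pose out of reach is approached as far as the arm can. A call with a gripper value outside its range is refused whole. The fingers move at their own pace and stop on an object; the grip force is fixed at half the most. Time passes only in rows, so rows that do not move let the fingers close. It gives the time, the measured TCP pose, the force, the opening and the grip force at its end, in the units of the state.
- env.get_state(): the state, without advancing time (a new reading comes with each control period).
- snapshot(name): name is "scene" or "top" or "wrist"; returns the picture (400x640x3 uint8, blue, green, red); there is no depth.
- camera_info(name): a dict with "camera_matrix" (3x3 intrinsics, pixels), "dist" ([k1, k2, p1, p2, k3] as OpenCV has them; the pictures are not rectified), "xyz" and "rotation" of the camera in the world. Camera axes: x right, y down, z forward; pixel columns grow to the right and rows downward; lengths in m; the calibration is good to about 2 mm. A picture is of the moment at which its call begins: read the wrist's pose just before it. camera_info takes no time and is no camera call; for the wrist camera it gives the pose at the moment of the call.
- ticket.finish_job(): hands the job in; it is judged then, once.
The state is a dict: "clock": time; "joint_pos": joint angles; "dq": joint speeds; "effort": joint torques, N m; "position": TCP position; "orientation": TCP orientation; "ft_force": force on the tool from outside, world axes, zero at the start; "ft_torque": the same for the moment, N m; "finger_gap": finger opening in m; "finger_force": force on a finger pad.
Only numpy, scipy, OpenCV 4.12 (cv2) and the standard library are available. Lean on these libraries where they do the work, as an engineer would, in place of code of your own. Each camera call takes 0.05 s, during which the arm holds its last target. There are 200 camera calls.

TASK

Lock the magnetic stirrer for an overnight run: take the soft-faced mallet with the yellow handle and tap the thick end of the orange wedge sideways until it stops advancing and sits tight. Then lay the mallet down flat on the bench top and let go. Drive the wedge only with the mallet, never with the hand, and leave the steel hammer where it lies.

Things in the scene. Friction and masses are not known exactly. Their poses are not given: they have to be found in the camera images.
- mallet: Mallet lying flat: yellow handle, red head, white faces, 0.35 kg. Origin: grip point, at the underside; x along handle to head, y along head, z up; all centred at z = 20 mm. Handle 20 wide (y), 28 tall, x = -115 to 35 mm; black butt 26 wide, 40 tall, to x = -140. Head x = 35 to 75, 40 tall; the two like faces, 39 mm across, at y = +40 and -40. Grip it across the handle at the origin.
- wedge_end (a point): Centre of the orange wedge's thick-end face (40 wide, 44 mm tall), 59 mm above the bench. Level axes: y out of the thick end (drive to -y), x across the wedge to the white stirrer, away from the robot. Wedge 170 long, 20 mm at its thin end, between stirrer (top 95 mm) and steel fence (79) on a grey slab 35 tall; when home this point is 35 mm outside the slab's side, 60 outside the stirrer's.
- wedge (a joint): How far the wedge is driven in, m: 0 = drawn out, 0.050 = jammed home, where it stops dead; starts at 0.008 to 0.022. It rubs with about 5 N all the way, stays where it is left and does not bounce. Slab and stirrer do not move.
- steel_hammer: Bystander, leave alone: steel hammer with wooden handle, 260 mm long, 26 tall, lying flat. Origin: mid-length, underside; x along the handle to the head, which spans x = 104 to 130, y = -48 to +40 mm. It and the mallet lie on opposite sides of the stirrer (left and right of the robot), either way round, handles roughly towards the robot.
Things that resemble listed ones, but are neither listed nor needed, are in the scene too. Of the things that look like the mallet, take the one that is farthest to the robot's right at the start.

How it is judged:
By the outcome, as a careful person would: the job done as asked, in the order asked, and still so for the second after the job is handed in, with the robot touching nothing.
It also fails if it takes over 59 s, if anything falls off the work surface, if the arm or the gripper's body presses on something with over 40 N, if the wrist force passes 120 N, or if a joint passes its speed limit or range.

## Working session

There is one attempt and no reset: what is moved stays moved. The work goes in short steps, Python scripts to look and compute and a tool call to move; the robot and the scene stay as the last step left them, time stands still between calls to the robot, and variables do not carry over. Pictures are saved under pics/ and viewed, at most 10 in all, crops included, and the job is handed in when it is done.

Besides the shell and the picture viewer there is one more tool, called by a JSON object that holds its "op" and its "data", one argument or row to a line. carry_out: Moves the arm, as the interface text tells. Its arguments: {"type":"object","properties":{"series":{"type":"string"}},"required":["series"]}

```bash
ls; mkdir -p pics
python3 - <<'E'
from rig import env,snapshot,camera_info
import cv2
for n in("scene","top"):
    cv2.imwrite(f"pics/{n}0.png",snapshot(n)); c=camera_info(n); print(n,c)
s=env.get_state();print(s)
E
```

```text
pics
scene {'camera_matrix': array([[514.39805262,   0.        , 316.37946897],
       [  0.        , 514.39805262, 195.36175281],
       [  0.        ,   0.        ,   1.        ]]), 'dist': array([-0.08443925,  0.        ,  0.        ,  0.        ,  0.        ]), 'xyz': array([ 0.86829155, -0.89460618,  1.26659888]), 'rotation': array([-140.23326136,    0.54971949,   25.8052045 ])}
top {'camera_matrix': array([[378.2013204 ,   0.        , 316.94740883],
       [  0.        , 378.2013204 , 201.37166152],
       [  0.        ,   0.        ,   1.        ]]), 'dist': array([0.01164748, 0.        , 0.        , 0.        , 0.        ]), 'xyz': array([0.28202095, 0.01081564, 1.15932001]), 'rotation': array([-1.72808132e+02, -9.48834999e-02, -8.92801948e+01])}
{'clock': 0.1, 'joint_pos': array([ 5.18101342e+01,  5.99516256e+00,  5.53219432e+00,  8.96059586e+01,
       -1.17580060e-03,  7.75269484e+01]), 'dq': array([ 0.08761503, -0.16794657,  0.02065136,  0.06281899, -0.07629406,
        0.0176978 ]), 'effort': array([ 7.47929356e-03, -5.58206427e+01,  5.04719675e+01,  1.28220784e-02,
       -2.15085174e-04, -7.12161423e-06]), 'position': array([0.26017435, 0.54035111, 0.25560696]), 'orientation': array([-1.79932446e+02, -1.37388049e-02,  1.54283178e+02]), 'ft_force': array([ 0.03328962, -0.72093473,  0.0972305 ]), 'ft_torque': array([-0.00301784, -0.01953574, -0.02948856]), 'finger_force': 0.0, 'finger_gap': 0.08540676442321951}
```

View pics/top0.png

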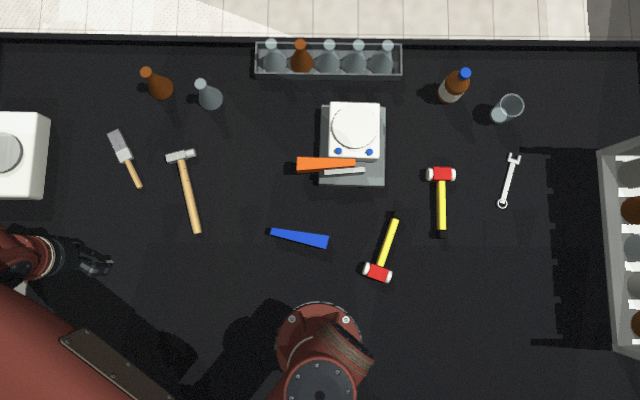

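View pics/scene0.png

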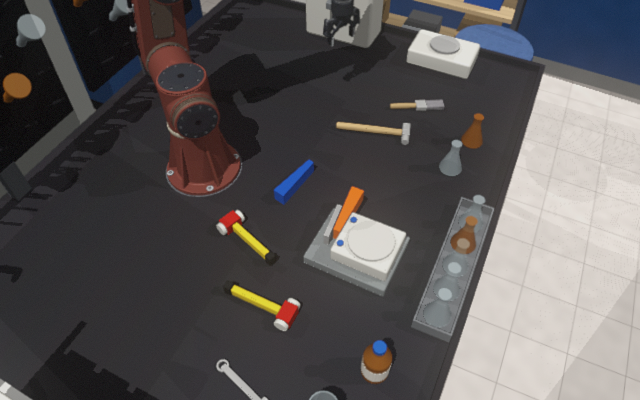

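The top view shows two mallets: A at about (441,200), with its head at (441,174) pointing away from the robot, and B at about (385,250), with its head at (378,272). Image right is world -y, so A is farthest to the robot's right and is the one meant. The steel hammer is at (185,190). The orange wedge's thick end is at (297,163) and faces left (+y). The blue wedge at (300,237) is a decoy.

```bash
cat > h.py <<'E'
import numpy as np,cv2
from scipy.spatial.transform import Rotation as R
from rig import env,snapshot,camera_info
def rot(c): return R.from_euler('xyz',c['rotation'],degrees=True).as_matrix()
def plane(c,uv,z):
    p=cv2.undistortPoints(np.array(uv,float).reshape(-1,1,2),c['camera_matrix'],c['dist']).reshape(-1,2)
    d=np.c_[p,np.ones(len(p))]@rot(c).T; o=np.array(c['xyz'])
    return o+d*((z-o[2])/d[:,2])[:,None]
def mask(im,lo,hi):
    return cv2.inRange(cv2.cvtColor(im,cv2.COLOR_BGR2HSV),np.array(lo),np.array(hi))
def blobs(m,amin=40):
    cs,_=cv2.findContours(m,cv2.RETR_EXTERNAL,cv2.CHAIN_APPROX_NONE)
    return [c.reshape(-1,2) for c in cs if cv2.contourArea(c)>amin]
YEL=((24,120,90),(35,255,255));ORA=((5,150,150),(15,255,255));RED=((0,180,90),(4,255,255))
E
python3 - <<'E'
from h import *
im={n:cv2.imread(f"pics/{n}0.png") for n in("scene","top")}
for n in im:
    c=camera_info(n)
    for nm,col,z in(("yel",YEL,.034),("red",RED,.04),("ora",ORA,.081)):
        for b in blobs(mask(im[n],*col)):
            box=cv2.boxPoints(cv2.minAreaRect(b.astype(np.float32)))
            if b[:,1].min()>300 or (nm=='red' and len(b)>120):continue
            print(n,nm,b.mean(0).round(1),box.round(1).tolist(),plane(c,box,z)[:,:2].round(3).tolist())
t=im["top"]
a=cv2.resize(t[130:300,260:470],None,fx=3.5,fy=3.5,interpolation=cv2.INTER_CUBIC)
cv2.imwrite("pics/crop1.png",a)
E
```

```text
scene yel [254.8 299. ] [[228.6999969482422, 292.8999938964844], [233.1999969482422, 283.20001220703125], [280.79998779296875, 305.20001220703125], [276.29998779296875, 314.8999938964844]] [[0.346, -0.388], [0.341, -0.357], [0.491, -0.359], [0.494, -0.389]]
scene yel [250.6 240.4] [[230.3000030517578, 228.0], [236.8000030517578, 220.89999389648438], [270.1000061035156, 251.39999389648438], [263.5, 258.5]] [[0.235, -0.2], [0.238, -0.169], [0.382, -0.221], [0.377, -0.25]]
scene red [230.6 221.7] [[217.6999969482422, 220.6999969482422], [232.89999389648438, 209.0], [243.10000610351562, 222.39999389648438], [228.0, 234.0]] [[0.189, -0.196], [0.207, -0.138], [0.261, -0.169], [0.243, -0.225]]
scene ora [346.1 210.4] [[324.79998779296875, 231.60000610351562], [352.5, 184.39999389648438], [363.6000061035156, 191.0], [335.8999938964844, 238.10000610351562]] [[0.508, -0.121], [0.509, 0.075], [0.55, 0.065], [0.546, -0.128]]
top yel [387.6 242. ] [[375.79998779296875, 263.8999938964844], [392.1000061035156, 216.89999389648438], [399.3999938964844, 219.5], [383.20001220703125, 266.5]] [[0.241, -0
[... 417 characters left out ...]
5], [383.5, 282.1000061035156]] [[0.207, -0.136], [0.244, -0.15], [0.226, -0.2], [0.19, -0.185]]
top red [441.6 173. ] [[433.0, 167.0], [450.0, 167.0], [450.0, 179.0], [433.0, 179.0]] [[0.532, -0.338], [0.533, -0.389], [0.496, -0.388], [0.495, -0.337]]
top ora [324.2 162.6] [[296.0, 157.0], [355.0, 157.0], [355.0, 170.0], [296.0, 170.0]] [[0.548, 0.073], [0.55, -0.099], [0.511, -0.099], [0.509, 0.073]]
top ora [145.2  71.6] [[141.0, 67.0], [149.0, 67.0], [149.0, 76.0], [141.0, 76.0]] [[0.817, 0.543], [0.817, 0.519], [0.789, 0.517], [0.789, 0.541]]
top ora [299.8  43.7] [[294.0, 44.0], [300.0, 38.0], [305.5, 43.5], [299.5, 49.5]] [[0.897, 0.086], [0.917, 0.068], [0.899, 0.051], [0.88, 0.069]]
```

View pics/crop1.png

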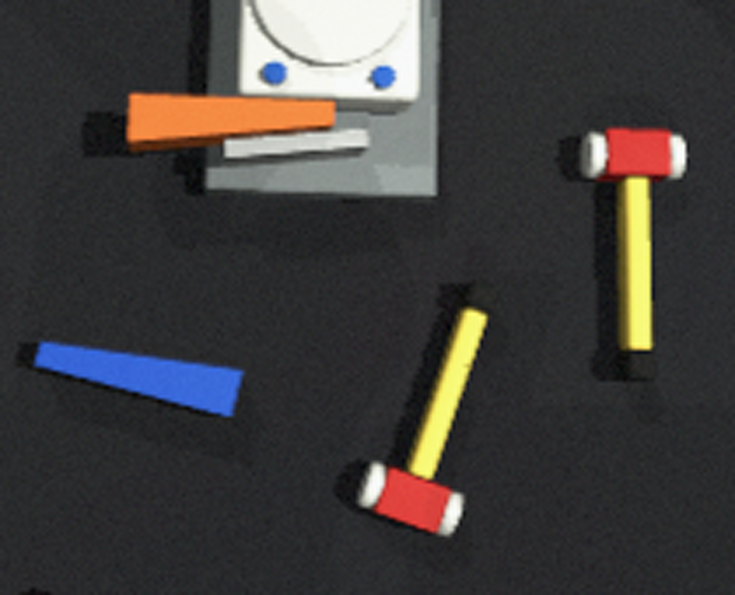

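Crop check: the right-hand mallet has a yellow handle, red head and white faces, with its head centre at crop (637,153), so it is the one. The orange thick end is at crop (128,116). Mallet grip is at about (0.458, -0.362) with yaw about 0, and the sizes match (handle 0.346 to 0.491). Wedge end is at about (0.529, 0.074). I'll turn first so the tool axes line up with the world, then travel.

{"op": "carry_out", "data": {
  "series": "0 0 0 -8.57 1;0 0 0 -8.57 1;0 0 0 -8.57 1;-3 -4 0 0 1;-3 -4 0 0 1"
}}

```text
clock: 0.6
position: [0.32, 0.4601, 0.2556]
orientation: [-180.0, -0.0, -179.8]
ft_force: [0.4, 0.1, 0.4]
finger_gap: 0.0855
finger_force: 0.0
```

{"op": "carry_out", "data": {
  "series": "-3 -4 0 0 1;-3 -4 0 0 1;-3 -4 0 0 1;0 -5 0 0 1;0 -5 0 0 1"
}}

```text
clock: 1.1
position: [0.4104, 0.2387, 0.2555]
orientation: [-180.0, -0.1, 180.0]
ft_force: [-0.2, -0.5, 0.4]
finger_gap: 0.0852
finger_force: 0.0
```

{"op": "carry_out", "data": {
  "series": "0 -5 0 0 1;0 -5 0 0 1;0 -5 0 0 1;0 -5 0 0 1;0 -5 0 0 1"
}}

```text
clock: 1.6
position: [0.4098, -0.0112, 0.2562]
orientation: [-180.0, 0.0, -180.0]
ft_force: [2.0, 0.7, 0.3]
finger_gap: 0.0856
finger_force: 0.0
```

{"op": "carry_out", "data": {
  "series": "0 -5 0 0 1;0 -5 0 0 1;0 -5 0 0 1;0 -5 0 0 1;0 0 0 0 1"
}}

```text
clock: 2.1
position: [0.4094, -0.2142, 0.2552]
orientation: [-180.0, -0.1, 179.7]
ft_force: [-0.1, -0.4, 0.5]
finger_gap: 0.0852
finger_force: 0.0
```

{"op": "carry_out", "data": {
  "series": "-2 -4 0 0 1;-2 -4 0 0 1;-1 -4 0 0 1;0 -3 0 0 1;0 0 0 0 1"
}}

```text
clock: 2.6
position: [0.4599, -0.362, 0.2548]
orientation: [179.9, -0.1, 179.9]
ft_force: [-0.3, 0.7, -0.4]
finger_gap: 0.0854
finger_force: 0.0
```

Run:
```python
from h import *
c=camera_info("wrist");im=snapshot("wrist");cv2.imwrite("pics/w1.png",im)
print(env.get_state()['position'].round(4),c['xyz'],c['rotation'])
for nm,col,z in(("yel",YEL,.034),("red",RED,.04)):
    for b in blobs(mask(im,*col),200):
        box=cv2.boxPoints(cv2.minAreaRect(b.astype(np.float32)))
        print(nm,box.round(0).tolist(),plane(c,box,z)[:,:2].round(4).tolist())
# slab direction and side in the top view
t=camera_info("top")
print("slab",plane(t,[(318.6,184.3),(384.9,185.7)],.035).round(3).tolist())
print("wedge end top",plane(t,[(296.3,157),(296.3,169.5)],.081).round(3).tolist())
```

```text
[ 0.4599 -0.3602  0.2552] [ 0.38054639 -0.36020775  0.37249542] [ 1.61987220e+02 -9.09026774e-02  8.98749730e+01]
yel [[312.0, 60.0], [331.0, 60.0], [331.0, 197.0], [312.0, 197.0]] [[0.3453, -0.3733], [0.3453, -0.3538], [0.4929, -0.3533], [0.4929, -0.3756]]
yel [[436.0, 88.0], [480.0, -11.0], [504.0, 0.0], [460.0, 99.0]] [[0.3721, -0.2439], [0.283, -0.2106], [0.2922, -0.1857], [0.3832, -0.217]]
red [[298.0, 192.0], [344.0, 192.0], [344.0, 231.0], [298.0, 231.0]] [[0.4848, -0.3912], [0.4849, -0.3386], [0.5338, -0.3378], [0.5336, -0.3927]]
slab [[0.476, 0.006, 0.035], [0.474, -0.193, 0.035]]
wedge end top [[0.548, 0.073, 0.081], [0.511, 0.072, 0.081]]
```

View pics/w1.png

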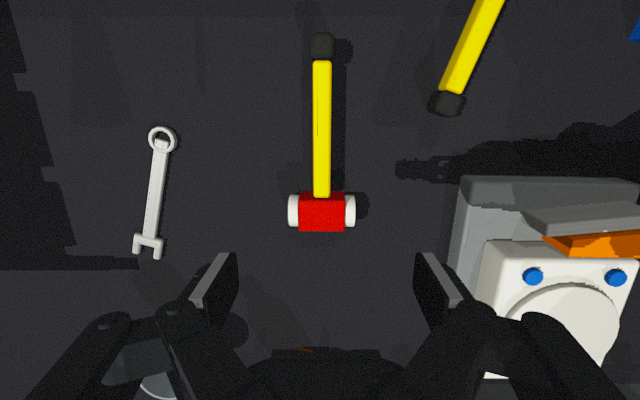

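The wrist view shows the mallet handle centred at (322,128), its head at (321,211), and nothing near the fingers' path. Grip is at (0.458, -0.364). Descending to TCP z = 0.031.

{"op": "carry_out", "data": {
  "series": "0.2 -0.2 5 0 1;0 0 5 0 1;0 0 5 0 1;0 0 4 0 1;0 0 0 0 1"
}}

```text
clock: 3.15
position: [0.4556, -0.3566, 0.0604]
orientation: [179.5, -0.4, -179.9]
ft_force: [-0.2, 1.2, -0.2]
finger_gap: 0.0854
finger_force: 0.0
```

{"op": "carry_out", "data": {
  "series": "0 0 2 0 1;0 0 1.4 0 1;0 0 0 0 1;0 0 0 0 -1;0 0 0 0 -1"
}}

```text
clock: 3.65
position: [0.4589, -0.362, 0.034]
orientation: [-179.9, 0.1, -180.0]
ft_force: [1.0, -0.2, -0.4]
finger_gap: 0.0591
finger_force: 0.0
```

{"op": "carry_out", "data": {
  "series": "0 0 0 0 -1;0 0 0 0 -1;0 0 0 0 -1;0 0 0 0 -1;0 0 0 0 -1"
}}

```text
clock: 4.15
position: [0.4587, -0.3623, 0.0334]
orientation: [-179.9, 0.1, 180.0]
ft_force: [0.5, -1.2, 6.0]
finger_gap: 0.0192
finger_force: 60.2
```

Gripped (gap 19 mm, 60 N). The mallet's butt will reach x of about 0.33 at the strike, near the blue decoy, so I'll lift and measure that.

{"op": "carry_out", "data": {
  "series": "0 0 -2 0 -1;0 0 -5 0 -1;0 0 -5 0 -1;0 0 -5 0 -1;0 0 -5 0 -1"
}}

```text
clock: 4.65
position: [0.4578, -0.3608, 0.2538]
orientation: [179.9, -0.0, 180.0]
ft_force: [0.6, -0.8, -1.9]
finger_gap: 0.019
finger_force: 59.2
```

Run:
```python
from h import *
for n in("top","scene"):
    c=camera_info(n);im=cv2.imread(f"pics/{n}0.png")
    for b in blobs(mask(im,(105,150,60),(125,255,255)),200):
        if b[:,1].mean()<150: continue
        q=cv2.approxPolyDP(b.reshape(-1,1,2),3,True).reshape(-1,2)
        print(n,q.tolist(),[plane(c,q,z)[:,:2].round(3).tolist() for z in(0,.044)])
c=camera_info("wrist");im=snapshot("wrist");cv2.imwrite("pics/w2.png",im)
print(c['xyz'],c['rotation']); s=env.get_state();print(s['position'],s['finger_gap'])
for nm,col,dz in(("yel",YEL,.001),("red",RED,.007)):
    for b in blobs(mask(im,*col),300):
        box=cv2.boxPoints(cv2.minAreaRect(b.astype(np.float32)))
        print(nm,box.round(0).tolist(),(plane(c,box,s['position'][2]+dz)-s['position'])[:,:2].round(4).tolist())
```

```text
top [[270, 230], [270, 234], [326, 248], [329, 236]] [[[0.338, 0.153], [0.326, 0.153], [0.286, -0.019], [0.322, -0.027]], [[0.336, 0.148], [0.324, 0.147], [0.286, -0.017], [0.321, -0.026]]]
scene [[312, 161], [307, 160], [274, 189], [277, 200], [283, 204], [313, 170]] [[[0.319, 0.179], [0.302, 0.176], [0.263, 0.014], [0.294, -0.022], [0.319, -0.028], [0.34, 0.144]], [[0.338, 0.142], [0.321, 0.139], [0.284, -0.017], [0.313, -0.052], [0.338, -0.058], [0.359, 0.107]]]
[ 0.37841601 -0.3592311   0.37146212] [ 1.61946411e+02 -9.70008977e-02  9.00145510e+01]
[ 0.45942821 -0.36271916  0.26337887] 0.018897037918150953
yel [[436.0, 86.0], [482.0, -12.0], [508.0, 0.0], [462.0, 99.0]] [[-0.0841, 0.0403], [-0.1123, 0.0512], [-0.109, 0.0598], [-0.0802, 0.0496]]
yel [[298.0, 0.0], [355.0, 0.0], [355.0, 343.0], [298.0, 343.0]] [[-0.109, -0.0047], [-0.109, 0.0127], [0.0223, 0.0167], [0.0223, -0.0083]]
```

View pics/w2.png

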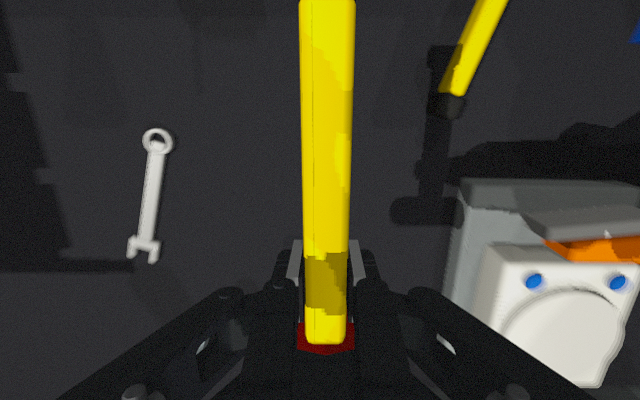

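The wrist view shows the mallet held straight, its handle spanning columns 298 to 355. The blue decoy reaches x of about 0.338 and stands about 44 mm tall. I'll strike 7 mm high and 5 mm farther out: TCP x 0.479, z 0.080.

{"op": "carry_out", "data": {
  "series": "-1 4 0 0 -1;-1 4.5 0 0 -1;0 5 0 0 -1;0 5 0 0 -1;0 5 0 0 -1"
}}

```text
clock: 5.2
position: [0.4777, -0.1244, 0.2516]
orientation: [180.0, -0.0, 180.0]
ft_force: [0.8, 0.6, -2.8]
finger_gap: 0.0189
finger_force: 59.5
```

{"op": "carry_out", "data": {
  "series": "0 5 0 0 -1;0 5 0 0 -1;0 5 0 0 -1;0 5 0 0 -1;0 5 0 0 -1"
}}

```text
clock: 5.7
position: [0.4776, 0.1257, 0.2518]
orientation: [180.0, -0.0, 180.0]
ft_force: [1.9, 0.1, -2.9]
finger_gap: 0.0192
finger_force: 59.6
```

{"op": "carry_out", "data": {
  "series": "0 4 0 0 -1;0 2.5 0 0 -1;0 0 0 0 -1;0 0 0 0 -1;0 0 0 0 -1"
}}

```text
clock: 6.2
position: [0.4782, 0.1878, 0.252]
orientation: [-180.0, -0.0, 180.0]
ft_force: [0.4, -0.2, -2.4]
finger_gap: 0.0187
finger_force: 59.7
```

{"op": "carry_out", "data": {
  "series": "0 0 5 0 -1;0 0 5 0 -1;0 0 4 0 -1;0 0 3.2 0 -1;0 0 0 0 -1"
}}

```text
clock: 6.7
position: [0.475, 0.1871, 0.0756]
orientation: [-179.9, -0.5, 179.9]
ft_force: [-0.8, -0.3, -2.7]
finger_gap: 0.0192
finger_force: 59.5
```

{"op": "carry_out", "data": {
  "series": "0 0 0 0 -1;0 -2.5 0 0 -1;0 -2 0 0 -1;0 0 0 0 -1;0 0 0 0 -1"
}}

```text
clock: 7.2
position: [0.4799, 0.1433, 0.0828]
orientation: [180.0, 0.2, 179.9]
ft_force: [-1.6, 0.7, -3.7]
finger_gap: 0.0189
finger_force: 59.9
```

Run:
```python
from h import *
im={n:snapshot(n) for n in("top","scene")}
a=cv2.resize(im["top"][130:250,220:400],None,fx=3,fy=3);b=cv2.resize(im["scene"][150:290,270:430],None,fx=2.57,fy=2.57)
b=cv2.resize(b,(int(b.shape[1]*.62),360)) if 0 else b[:360,:250]
cv2.imwrite("pics/s1.png",np.hstack([a[:360],b])); print(a.shape,b.shape,env.get_state()['position'])
```

```text
(360, 540, 3) (360, 250, 3) [0.47920763 0.14397646 0.08185554]
```

View pics/s1.png

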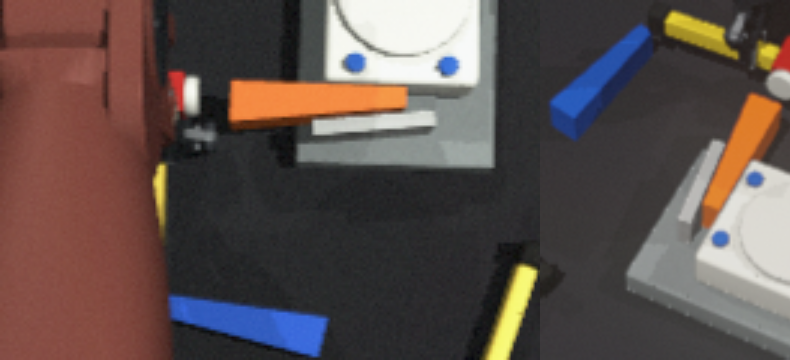

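The crop shows the white mallet face at (192,95), facing the wedge's thick end at (230,102), with about 30 mm between them. First tap.

{"op": "carry_out", "data": {
  "series": "0 -2 0 0 -1;0 -2.4 0 0 -1;0 0 0 0 -1;0 2 0 0 -1;0 0 0 0 -1"
}}

```text
clock: 7.8
position: [0.4784, 0.1216, 0.0808]
orientation: [180.0, 0.0, -179.9]
ft_force: [-0.6, -0.1, -2.5]
finger_gap: 0.0189
finger_force: 60.4
```

{"op": "carry_out", "data": {
  "series": "0 -2 0 0 -1;0 -1 0 0 -1;0 0 0 0 -1;0 2 0 0 -1;0 0 0 0 -1"
}}

```text
clock: 8.3
position: [0.4783, 0.111, 0.0805]
orientation: [180.0, 0.0, -180.0]
ft_force: [0.4, 0.1, -2.0]
finger_gap: 0.0188
finger_force: 60.4
```

```bash
cat > w.py <<'E'
from h import *
c=camera_info("top");im=snapshot("top")
for b in blobs(mask(im,*ORA),300):
    print("wedge left edge px",b[:,0].min(),"y",plane(c,[(b[:,0].min(),163)],.081)[0,1].round(4),"right",plane(c,[(b[:,0].max(),160)],.081)[0,1].round(4),len(b))
s=env.get_state();print(s['position'].round(4),s['ft_force'].round(1),s['finger_gap'])
E
python3 w.py
```

```text
wedge left edge px 304 y 0.0498 right -0.119 132
[0.4784 0.1103 0.0805] [-0.8  0.4 -2.3] 0.019031262649598077
```

{"op": "carry_out", "data": {
  "series": "0 -2 0 0 -1;0 -0.7 0 0 -1;0 0 0 0 -1"
}}

```text
clock: 8.65
position: [0.4784, 0.0819, 0.0804]
orientation: [-180.0, 0.0, 179.9]
ft_force: [0.2, 0.5, -3.5]
finger_gap: 0.019
finger_force: 60.4
```

{"op": "carry_out", "data": {
  "series": "0 -0.3 0 0 -1;0 0 0 0 -1"
}}

```text
clock: 8.85
position: [0.4782, 0.0806, 0.0805]
orientation: [179.9, 0.0, -180.0]
ft_force: [-1.2, 6.0, -2.1]
finger_gap: 0.0189
finger_force: 60.6
```

{"op": "carry_out", "data": {
  "series": "0 2 0 0 -1;0 -2 0 0 -1;0 -0.3 0 0 -1;0 0 0 0 -1;0 0 0 0 -1"
}}

```text
clock: 9.35
position: [0.4775, 0.0797, 0.0803]
orientation: [179.6, -0.1, -179.8]
ft_force: [-4.8, 19.2, 1.8]
finger_gap: 0.0188
finger_force: 61.9
```

{"op": "carry_out", "data": {
  "series": "0 -0.3 0 0 -1;0 0 0 0 -1;0 0 0 0 -1"
}}

```text
clock: 9.65
position: [0.4771, 0.079, 0.0804]
orientation: [179.3, -0.1, -179.7]
ft_force: [-5.8, 32.8, 4.1]
finger_gap: 0.0191
finger_force: 63.7
```

Force climbs to 33 N with the advance stalled at TCP y of about 0.079 (home was predicted at 0.081), so it has jammed. I'll add one confirming tap, back off and check.

{"op": "carry_out", "data": {
  "series": "0 2 0 0 -1;0 -1 0 0 -1;0 -1 0 0 -1;0 0 0 0 -1;0 3 0 0 -1"
}}

```text
clock: 10.15
position: [0.4784, 0.1024, 0.0805]
orientation: [180.0, 0.0, 179.9]
ft_force: [1.0, -0.7, -2.3]
finger_gap: 0.0191
finger_force: 61.9
```

{"op": "carry_out", "data": {
  "series": "0 5 0 0 -1;0 3 0 0 -1;0 0 0 0 -1;0 0 0 0 -1"
}}

```text
clock: 10.55
position: [0.4784, 0.1832, 0.0803]
orientation: [-180.0, -0.0, -180.0]
ft_force: [1.0, -0.3, -3.6]
finger_gap: 0.0191
finger_force: 61.9
```

```bash
python3 w.py
python3 - <<'E'
from h import *
im={n:snapshot(n) for n in("top","scene")}
b=cv2.resize(im["scene"][60:270,250:500],None,fx=1.6,fy=1.6)
a=cv2.resize(im["top"][120:288,180:400],None,fx=1.8,fy=2)
cv2.imwrite("pics/s2.png",np.hstack([a[:336],b[:336]])); print(a.shape,b.shape)
t=camera_info("top"); m=im["top"]
g=cv2.cvtColor(m,cv2.COLOR_BGR2GRAY).astype(int)
print("row 180",g[180,312:326].tolist())
print("slab corner y",plane(t,[(319,180)],.035)[0])
E
```

```text
wedge left edge px 307 y 0.0411 right -0.1277 133
[0.4785 0.1827 0.0803] [-0.3 -0.5 -3.5] 0.019074959926704674
(336, 396, 3) (336, 400, 3)
row 180 [32, 26, 18, 17, 14, 19, 44, 108, 132, 132, 131, 134, 131, 135]
slab corner y [0.48898711 0.00535898 0.035     ]
```

View pics/s2.png

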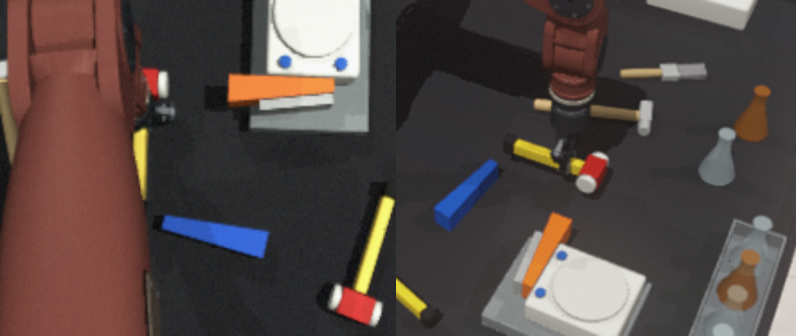

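The crop shows the thick end at (228,90), clear of the mallet. The wedge end is at y = 0.041 and the slab side at 0.0055, so it stands 35.5 mm outside the slab, i.e. home. The bench at y of about 0.22 is clear, so I'll lay the mallet there.

{"op": "carry_out", "data": {
  "series": "0 3.7 0 0 -1;0 0 2 0 -1;0 0 1.5 0 -1;0 0 0.7 0 -1;0 0 0 0 -1"
}}

```text
clock: 11.2
position: [0.4774, 0.2195, 0.037]
orientation: [-180.0, -0.1, 179.9]
ft_force: [0.1, 0.2, -2.9]
finger_gap: 0.019
finger_force: 61.9
```

{"op": "carry_out", "data": {
  "series": "0 0 0.3 0 -1;0 0 0.1 0 -1;0 0 0 0 -1;0 0 0 0 -1"
}}

```text
clock: 11.6
position: [0.4786, 0.2206, 0.0348]
orientation: [180.0, 0.0, 180.0]
ft_force: [1.1, -0.3, -2.3]
finger_gap: 0.0187
finger_force: 61.9
```

{"op": "carry_out", "data": {
  "series": "0 0 0.1 0 -1;0 0 0.1 0 -1;0 0 0 0 -1;0 0 0 0 -1"
}}

```text
clock: 12.0
position: [0.4787, 0.2207, 0.0334]
orientation: [180.0, 0.0, -180.0]
ft_force: [-3.3, -1.7, 6.6]
finger_gap: 0.0191
finger_force: 63.2
```

Contact (+6.6 N). Opening slowly, then rising straight up.

{"op": "carry_out", "data": {
  "series": "0 0 0 0 0;0 0 0 0 1;0 0 0 0 1;0 0 0 0 1;0 0 0 0 1"
}}

```text
clock: 12.5
position: [0.4783, 0.2206, 0.0324]
orientation: [180.0, 0.0, 180.0]
ft_force: [0.4, 0.5, 0.7]
finger_gap: 0.0851
finger_force: 0.0
```

{"op": "carry_out", "data": {
  "series": "0 0 0 0 1;0 0 -3 0 1;0 0 -5 0 1;0 0 -5 0 1;0 0 -5 0 1"
}}

```text
clock: 13.0
position: [0.4779, 0.2205, 0.2143]
orientation: [180.0, -0.0, 180.0]
ft_force: [0.7, -0.1, 0.5]
finger_gap: 0.0854
finger_force: 0.0
```

{"op": "carry_out", "data": {
  "series": "0 0 -4 0 1;0 0 0 0 1;0 0 0 0 1"
}}

```text
clock: 13.3
position: [0.4789, 0.2207, 0.2532]
orientation: [180.0, 0.1, 180.0]
ft_force: [0.3, -0.2, -1.0]
finger_gap: 0.0855
finger_force: 0.0
```

```bash
python3 w.py
python3 - <<'E'
from h import *
im=snapshot("scene"); w=snapshot("wrist")
cv2.imwrite("pics/s3.png",np.hstack([cv2.resize(im[60:290,220:500],(400,330)),cv2.resize(w,(400,330))]))
E
```

```text
wedge left edge px 307 y 0.0411 right -0.1277 134
[0.4782 0.2206 0.2517] [-0.5 -0.4  0.4] 0.08534986721095314
```

View pics/s3.png

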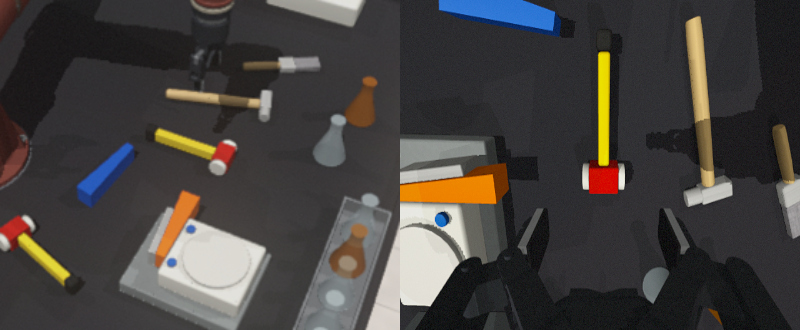

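The mallet lies flat and free at wrist-crop (603,110), the steel hammer is undisturbed at (705,110), and the wedge is home.

```bash
python3 -c "
from rig import ticket
print(ticket.finish_job())"
```

```text
the job is handed in; nothing more can be done
None
```

The wedge was tapped home with the yellow-handled mallet and sits jammed. The mallet was then laid flat on the bench and released, the steel hammer was left alone, and the job is handed in at about 13.5 s; no verdict was returned.

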